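Fit the keyed crank and dial in green

ROBOT

A 7-joint arm with a two-finger parallel gripper is mounted at the origin on the work surface. World frame = base frame: x ahead of the robot, y to its left, z up, the work surface at z = 0. Lengths are in m, angles in rad, forces in N, time in s.
With the tool pointing down it reaches from about 0.425 to 0.875 m from the base axis. Payload 4.7 kg.
Tool frame: the origin (TCP) lies on the centre line of the jaws, within the pads' length; the fingertips stand ahead of it and the grasp point (between the pads) lies 2 mm behind it (nose_length is the z of the fingertips in the tool frame, in m); z points along the fingers, y is the line along which they close (so a half turn about z gives the same grasp; the last joint's range is limited). The gripper opens to 87 mm and grips with 3 to 60 N. Pads are 19 mm wide; open, the fingers measure 117 mm over their backs; the gripper's body (75 mm by 190 mm) begins 51 mm behind the grasp point.
Start: joints at [-1.109, 0.321, -0.07, 1.45, 0.023, 1.371, -0.057], TCP at [0.281, 0.586, 0.24] pointing down, gripper open.
Joint ranges: [-2.86, 2.86], [-0.3, 2.09], [-1.38, 1.24], [0.06, 2.45], [-1.56, 4.7], [0.09, 2.05], [-2.69, 2.69]. Speed limits (rad/s): [2.57, 2.57, 3.14, 3.14, 3.14, 3.14, 3.14].

INTERFACE

Orientations are given as a rotation vector (axis times angle).
In Python, from bench import * gives the robot as it stands.
- The arm moves only by the tool send_rows, never from a script. Its arguments are lists of equal length, an entry for each row: "xyz": the shift along the tool's x, y, z in mm, a list of three; "dr": the turn, a rotation vector about the tool's x, y, z in rad, a list of three. A call has exactly 10 rows; each row is the pose to reach, as a shift and turn from the pose commanded when the call began, along the tool's axes at that moment; what a row does not reach only later rows make up. A row lasts 1/12 s, in which the tool goes at most 41.7 mm and 7.16 degrees, less where a joint would pass 70% of its speed; a pose out of reach is approached as far as the arm can. A call with a gripper value outside its range is refused whole. "jaw" is the finger opening in mm, from 0 to 87, set as the call begins (left out, the last holds). The fingers move at their own pace and stop on an object; "grip_force" is the grip in N (left out, the last holds). Time passes only in rows, so rows that repeat a pose let the fingers close, or fill a call up. It gives the time, the measured TCP pose, the force, the opening and the grip force at its end, in the units of the state.
- get_state(): the state, without advancing time (a new reading comes with each control period).
- get_image(name): name is "side" or "top"; returns the picture (400x640x3 uint8, red, green, blue); there is no depth.
- calibration(name): a dict with "vfov" (degrees; the focal length in pixels is half the picture's height over the tangent of half this angle, whatever the lens; pixels are square), "cx", "cy" (the principal point, pixels), "k1" (the pictures are not rectified: a ray, as slopes to the right and down, at radius r is drawn at 1 + k1 r^2 times it, then the intrinsics apply), "rvec" (rotation vector, rad) and "tvec" (3), from world to camera coordinates, as OpenCV has them. Camera axes: x right, y down, z forward; pixel columns grow to the right and rows downward; lengths in m; the calibration is good to about 2 mm. A picture is of the moment at which its call begins. calibration takes no time and is no camera call.
- close_job(): hands the job in; it is judged then, once.
The state is a dict: "time": time; "joint_positions": joint angles; "qd": joint speeds; "joint_torque": joint torques, N m; "position": TCP position; "tool_rot": TCP orientation; "ft_force": force on the tool from outside, world axes, zero at the start; "torque": the same for the moment, N m; "grip_width": opening from 0.0 (shut) to 1.0 (fully open); "grip_force": force on a finger pad.
Only numpy, scipy, OpenCV 4.12 (cv2) and the standard library are available. Lean on these libraries where they do the work, as an engineer would, in place of code of your own. Each camera call takes 0.05 s, during which the arm holds its last target. There are 200 camera calls.

TASK

Fit the loose red-hubbed crank onto the leaning shaft of the grey key-cutting machine: turn it so that its keyway meets the shaft's key and slide it fully home against the shoulder. Then turn the crank until the green patch fills the small window in the machine's face, and let go, leaving the crank on the shaft. Leave the padlock, carton and cup where they are.

Things in the scene. Friction and masses are not known exactly. Their poses are not given: they have to be found in the camera images.
- crank_mid (a point): Middle of the crank's hub, on the bore's axis, half-way up. Hub red, 44 mm square, 46 mm high: this point starts 23 mm above the bench, the crank lying loose, bore upright. Axes: z from underside to top along the bore, x along the arm. The plain +y and -y faces, 44 mm apart, are free for fingers over their full height. The bore goes right through, 24 mm across. Mass about 0.28 kg, centred near the hub.
- crank_keyway (a point): Middle of the keyway at the hub's top: a slot 11 mm wide along the whole bore, on its +x side (the arm's side) only, reaching 19 mm from the axis. This point is 15.5 mm from the bore's axis.
- crank_handle (a point): Middle of the crank's black handle, 22 mm thick, standing up to 58 mm above the crank's underside, 98 mm from the bore's axis along +x. The metal arm that carries it is 24 mm wide, 10 mm thick, level with the hub's underside, and ends 110 mm from the axis.
- shaft_seat (a point): On the shaft's axis at the shoulder where the hub's underside rests when home (crank_mid is then 23 mm along z from here, crank x along this x). z runs out along the shaft, leaning 27 degrees from vertical down the slope, roughly towards the robot; x along the key. Steel shaft 21 mm thick, 45 mm long, last 11 mm tapered to 9 mm. Dark shoulder 60 mm across, 16 mm above the face. Turns with the dial.
- shaft_key (a point): Top of the brass key, 13 mm from the shaft's axis. The key is 8 mm wide, stands out to 16.5 mm from the axis on one side only, and runs from the shoulder to 18 mm along the shaft, so the round shaft enters the bore first, and then the key the keyway.
- dial (a joint): Angle of shaft and dial, rad, positive anticlockwise looking onto the shaft's end. At 0 the green patch is centred in the window and the key points down the slope, away from the window; green fills the window within 0.16 either way. Starts 0.5 to 1.5: turn it clockwise by that. Takes 0.15 N m, stays where left; stops at -1.0 and 2.2. The fitted crank has up to 0.25 rad of play each way.
- machine: Grey key-cutting machine, fixed. Origin on the bench under the middle of its sloped face; x to its back. Base 250 x 200 mm, from 110 mm before the origin to 140 mm behind. Dark face 170 x 170 mm, its middle 140 mm above the bench, rising to the back at 27 degrees; the shaft stands square from its middle. Nothing behind is higher than the face's upper edge (180 mm).
- window (a point): Middle of the small white-framed window in the sloped face, 16 mm wide, 18 mm along the slope, 60 mm up the slope from the shaft. Coloured patches of the dial (white, yellow, blue, green, red, orange) pass beneath it.
- padlock_mid (a point): Middle of a loose brass padlock's body lying on the bench, 55 x 60 x 28 mm, steel shackle reaching to 70 mm along +x. Leave alone.
- carton_mid (a point): Middle of a loose black carton with a paper label, 90 x 120 x 60 mm. Leave alone.
- cup_mid (a point): Middle of a loose steel cup, 76 mm across, 90 mm high. Leave alone.
There are look-alikes about, which are no part of the job. Of the things that look like the part that bears crank_mid, the middle-sized one is meant.

How it is judged:
By the outcome, as a careful person would: the job done as asked, in the order asked, and still so for the second after the job is handed in, with the robot touching nothing.
It also fails if it takes over 48 s, if anything falls off the work surface, if the arm or the gripper's body presses on something with over 40 N, if the wrist force passes 120 N, or if a joint passes its speed limit or range.

## Working session

There is one attempt and no reset: what is moved stays moved. The work goes in short steps, Python scripts to look and compute and a tool call to move; the robot and the scene stay as the last step left them, time stands still between calls to the robot, and variables do not carry over. Pictures are saved under pics/ and viewed, at most 10 in all, crops included, and the job is handed in when it is done.

Besides the shell and the picture viewer there is one more tool, called after "Call:" as name(argument=value, ...), one argument or row to a line, values as JSON. send_rows: Moves the arm, as the interface text tells. Its arguments: {"type":"object","properties":{"xyz":{"type":"array"},"dr":{"type":"array"},"jaw":{"type":"number"},"grip_force":{"type":"number"}},"required":["xyz","dr"]}

```bash
mkdir -p pics; ls
cat > h.py <<'E'
from bench import *
import numpy as np, cv2
from scipy.spatial.transform import Rotation as R
def cam(n):
    c=calibration(n); f=200/np.tan(np.radians(c['vfov'])/2)
    M=R.from_rotvec(np.ravel(c['rvec'])).as_matrix(); t=np.ravel(c['tvec'])
    return c,f,M,t
def ray(n,u,v):
    c,f,M,t=cam(n)
    d=np.array([(u-c['cx'])/f,(v-c['cy'])/f]); s=d.copy()
    for _ in range(20): s=d/(1+c['k1']*(s@s))
    w=M.T@np.array([s[0],s[1],1]); return -M.T@t, w/np.linalg.norm(w)
def plane(n,u,v,z):
    o,w=ray(n,u,v); return o+w*(z-o[2])/w[2]
def tri(uv1,uv2,n1='side',n2='top'):
    o1,a=ray(n1,*uv1);o2,b=ray(n2,*uv2)
    s=np.linalg.lstsq(np.c_[a,-b],o2-o1,rcond=None)[0]
    p,q=o1+a*s[0],o2+b*s[1]; return (p+q)/2,np.linalg.norm(p-q)
def proj(n,P):
    c,f,M,t=cam(n); p=M@np.array(P)+t; s=p[:2]/p[2]; s=s*(1+c['k1']*(s@s)); return s*f+[c['cx'],c['cy']]
def save(n,name,crop=None,k=1):
    im=get_image(n)[:,:,::-1]
    cv2.imwrite(f'raw_{n}.png',im)
    if crop: im=im[crop[1]:crop[3],crop[0]:crop[2]]
    cv2.imwrite('pics/'+name,cv2.resize(im,None,fx=k,fy=k,interpolation=cv2.INTER_CUBIC)); return im
E
python3 - <<'E'
from h import *
a=save('side','s0.png');b=save('top','t0.png')
for n in('side','top'):
    c,f,M,t=cam(n);print(n,c,-M.T@t,M[2])
print(get_state())
E
```

```text
pics
side {'vfov': 44.94602071349529, 'cx': 318.8939502914309, 'cy': 197.02637448229737, 'k1': 0.024890558310149226, 'rvec': array([ 2.09291102, -0.71594995,  0.40095568]), 'tvec': array([-0.39626038,  0.25816359,  1.24746879])} [-0.24755749 -0.91683697  0.93700287] [ 0.51830067  0.63313881 -0.574891  ]
top {'vfov': 46.93520177779972, 'cx': 318.80855125162276, 'cy': 194.58180223612288, 'k1': -0.07954200513828999, 'rvec': array([ 2.13608301, -2.11785845,  0.21037797]), 'tvec': array([-0.00570026,  0.491402  ,  1.11782385])} [0.27388045 0.00832827 1.18994064] [ 0.18687537 -0.00843349 -0.98234743]
{'time': 0.1, 'joint_positions': array([-1.10891727,  0.32174455, -0.0701049 ,  1.45153566,  0.02262139,
        1.37078928, -0.05689035]), 'qd': array([ 6.03686185e-05, -7.26436431e-04, -1.15418705e-03, -2.59766784e-03,
        4.74564160e-04,  1.31664900e-03, -9.75916908e-04]), 'joint_torque': array([-2.61452160e-04, -4.92571056e+01, -4.06085690e-01, -3.13397598e+01,
       -6.41891873e-02,  3.94086353e-02,  6.74496960e-05]), 'position': array([0.2812672 , 0.58548872, 0.23858254]), 'tool_rot': array([-6.97355128e-01, -3.06293868e+00,  2.61954135e-03]), 'ft_force': array([ 0.76168765,  1.21142017, -0.59271816]), 'torque': array([-0.01728271,  0.04449928, -0.02124493]), 'grip_force': 0.0, 'grip_width': 0.9957916444258166}
```

View pics/s0.png

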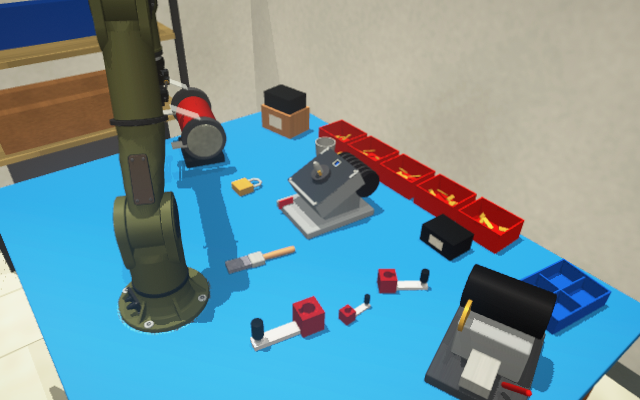

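View pics/t0.png

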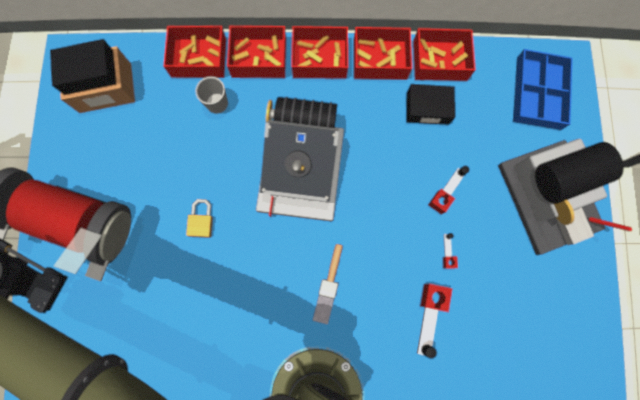

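Crank candidates in the top view: large (437,297), small (450,263) and middle-sized (442,201), which is at (388,281) in the side view. I choose the middle-sized one. The window shows blue at top (300,138). Next I'll take close crops.

Run:
```python
from h import *
a=cv2.imread('raw_top.png') ; s=cv2.imread('raw_side.png')
z=lambda im,x0,y0,x1,y1,w,h:cv2.resize(im[y0:y1,x0:x1],(w,h),interpolation=cv2.INTER_CUBIC)
o=np.vstack([np.hstack([z(a,250,120,350,220,400,400)[:300],z(a,420,155,480,215,400,400)[:300]]),np.hstack([z(s,280,140,380,215,400,300),z(s,370,260,435,300,400,246+54)])])
cv2.imwrite('pics/c0.png',o)
for n,im,b in(('top',a,(425,180,462,216)),('side',s,(374,265,400,297))):
    hsv=cv2.cvtColor(im,cv2.COLOR_BGR2HSV)
    m=((hsv[...,0]<12)|(hsv[...,0]>168))&(hsv[...,1]>120)&(hsv[...,2]>60)
    mm=np.zeros(m.shape,np.uint8);x0,y0,x1,y1=b;mm[y0:y1,x0:x1]=m[y0:y1,x0:x1]
    c=max(cv2.findContours(mm,0,2)[0],key=cv2.contourArea)
    print(n,cv2.boundingRect(c),cv2.minAreaRect(c),cv2.boxPoints(cv2.minAreaRect(c)).tolist())
    if n=='top':
        for h in(.03,.046):
            P=np.array([plane('top',u,v,h)[:2]*1000 for u,v in c[:,0]],np.float32);print(h,cv2.minAreaRect(P))
# handle dark blob
    b=(452,160,475,182) if n=='top' else (415,265,432,292)
    g=np.zeros(m.shape,np.uint8);x0,y0,x1,y1=b;g[y0:y1,x0:x1]=im[y0:y1,x0:x1].max(2)<70
    c=max(cv2.findContours(g,0,2)[0],key=cv2.contourArea);print('handle',cv2.boundingRect(c),cv2.minAreaRect(c))
```

```text
top (430, 190, 24, 23) ((441.3460998535156, 201.2307586669922), (17.47305679321289, 19.414505004882812), 33.690067291259766) [[428.6922607421875, 204.46151733398438], [439.46148681640625, 188.30767822265625], [453.99993896484375, 198.0], [443.230712890625, 214.15383911132812]]
0.03 ((480.1443176269531, -317.71875), (44.755672454833984, 52.40873336791992), 55.08014678955078)
0.046 ((477.29913330078125, -313.2212829589844), (44.138328552246094, 51.685821533203125), 55.080196380615234)
handle (459, 167, 9, 8) ((463.05999755859375, 170.5800323486328), (5.400000095367432, 9.399999618530273), 53.13010025024414)
side (379, 269, 18, 24) ((387.5, 280.5), (23.0, 17.0), 90.0) [[379.0, 269.0], [396.0, 269.0], [396.0, 292.0], [379.0, 292.0]]
handle (420, 269, 9, 14) ((424.0961608886719, 275.5192565917969), (7.0601806640625, 13.532013893127441), 11.309932708740234)
```

View pics/c0.png

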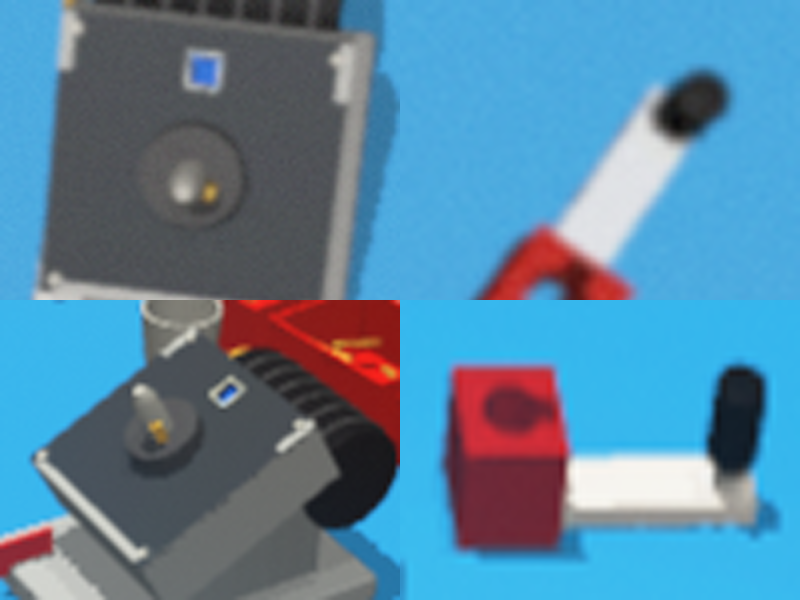

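The crops confirm the middle crank: red hub, keyway on the arm side, handle standing up. On the machine, the shaft is at top (297,167) and the brass key is lower right of it at (302,168). The window at (301,137) shows blue.

Run:
```python
from h import *
mm=lambda p:np.round(np.array(p)*1000,1)
H=plane('top',464.5,169.2,.058); C=np.array([.4773,-.3132]); d=H[:2]-C; print('handle',mm(H),'dist',mm(np.linalg.norm(d)),'ang',np.degrees(np.arctan2(d[1],d[0])))
print('handle tri',tri((423.5,269.5+2),(464.5,169.2)))
# side: hub top face corners, crop scale 400/65
k=400/65
cs=[(370+x/k,260+(y-300)/7.5) for x,y in((453,368),(553,368),(568,457),(458,457))]
P=[plane('side',u,v,.046) for u,v in cs]; print('hubtop side',mm(np.mean(P,0)),[mm(p[:2]).tolist() for p in P])
# machine
zs=.140+.016*np.cos(np.radians(27)); zw=.140+.06*np.sin(np.radians(27))
for n,dsc,w in(('top',(298,163.8),(300.75,137.6)),('side',(320.8,172),(337,162.8))):
    S=plane(n,*dsc,zs);W=plane(n,*w,zw);print(n,'seat',mm(S),'win',mm(W))
    dd=(W-S)[:2];print(np.degrees(np.arctan2(dd[1],dd[0])),mm(np.linalg.norm(dd)), 'expect',1000*(.06*np.cos(np.radians(27))+.016*np.sin(np.radians(27))))
# face mask contour (dark grey) in top
im=cv2.imread('raw_top.png').astype(int);g=((im.max(2)<110)&(im.max(2)>50)&(im.max(2)-im.min(2)<30)).astype(np.uint8)
g[:122]=0;g[200:]=0;g[:,:255]=0;g[:,348:]=0
g=cv2.morphologyEx(g,cv2.MORPH_OPEN,np.ones((3,3)))
c=max(cv2.findContours(g,0,2)[0],key=cv2.contourArea);print(cv2.boundingRect(c),cv2.approxPolyDP(cv2.convexHull(c),4,True)[:,0].tolist())
# fine colour centroids: blue/white window, brass key
for n,b in(('top',(285,125,320,180)),('side',(305,150,350,185))):
    im=cv2.imread(f'raw_{n}.png');x0,y0,x1,y1=b;h=cv2.cvtColor(im,cv2.COLOR_BGR2HSV)[y0:y1,x0:x1].astype(int)
    for nm,m in(('key',(h[...,0]>10)&(h[...,0]<32)&(h[...,1]>90)&(h[...,2]>70)),('blue',(h[...,0]>100)&(h[...,0]<125)&(h[...,1]>140)&(h[...,2]>120))):
        v,u=np.nonzero(m);print(n,nm,len(u),u.mean()+x0,v.mean()+y0)
print(proj('top',[.5,0,.1]))
```

```text
handle [ 558.8 -373.5   58. ] dist 101.4 ang -36.48848061234366
handle tri (array([ 0.55892465, -0.37415588,  0.05399982]), np.float64(0.0021622169572057845))
hubtop side [ 616.5 -423.6   46. ] [[615.1, -395.0], [649.9, -421.2], [619.1, -453.1], [581.9, -425.1]]
top seat [543.1  48.2 154.3] win [602.4  42.4 167.2]
-5.605319466660956 59.6 expect 60.72423944713482
side seat [545.   45.4 154.3] win [605.3  41.4 167.2]
-3.8301188519479696 60.5 expect 60.72423944713482
(261, 122, 75, 75) [[334, 127], [329, 195], [261, 187], [270, 122], [329, 122]]
top key 14 301.92857142857144 167.85714285714286
top blue 24 300.6666666666667 137.33333333333334
side key 28 326.14285714285717 165.42857142857142
side blue 21 318.5238095238095 159.42857142857142
[318.4419647  186.94360509]
```

Run:
```python
from h import *
mm=lambda p:np.round(np.array(p)*1000,1)
k=400/65
cs=[(370+(x-400)/k,260+(y-300)/7.5) for x,y in((453,368),(553,368),(568,457),(458,457))]
P=np.array([plane('side',u,v,.046) for u,v in cs]); print('hubtop side',mm(P.mean(0)),[mm(p[:2]).tolist() for p in P])
d=(P[1]+P[2]-P[0]-P[3]);print('ang',np.degrees(np.arctan2(d[1],d[0])))
H=np.array([.5588,-.3738]);d=H-P.mean(0)[:2];print(np.degrees(np.arctan2(d[1],d[0])),np.linalg.norm(d))
a=np.radians(27)
S=np.array([.544,.0468,.1543])
for ps in(-4,-6):
    p=np.radians(ps);n=np.array([-np.sin(a)*np.cos(p),-np.sin(a)*np.sin(p),np.cos(a)]);F=S-.016*n
    ex=np.array([np.cos(a)*np.cos(p),np.cos(a)*np.sin(p),np.sin(a)]);ey=np.cross(n,ex)
    def loc(nm,u,v,off):
        o,w=ray(nm,u,v);q=o+w*((F+off*n-o)@n)/(w@n);return mm([(q-S)@ex,(q-S)@ey])
    print(ps,'face',[loc('top',u,v,0).tolist() for u,v in((334,127),(329,195),(261,187),(270,122))],'win',loc('top',300.7,137.5,0),loc('side',337,162.8,0))
    kt=[loc('top',301.9,167.9,.034-.001),loc('side',318.5+.0,172.5,.016+.018)]
    print('key',kt,[np.degrees(np.arctan2(q[1],q[0])) for q in kt])
    print('tip proj',proj('top',S+.045*n),proj('side',S+.045*n),'seat',proj('top',S),proj('side',S))
    for q in np.radians([40,50,60,70,80]):
        K=S+.018*n+.013*(-np.cos(q)*ex-np.sin(q)*ey);print(np.degrees(q),proj('top',K),proj('side',K))
im=cv2.imread('raw_side.png')[140:200,295:345];cv2.imwrite('pics/k1.png',np.hstack([cv2.resize(im,(400,480),interpolation=2),cv2.resize(cv2.imread('raw_top.png')[145:187,280:315],(400,480),interpolation=2)]))
```

```text
hubtop side [ 479.7 -320.5   46. ] [[476.4, -290.6], [511.0, -316.7], [484.2, -351.4], [447.3, -323.5]]
ang -37.04259944409559
-33.95517741303604 0.09534404560778338
-4 face [[88.4, -75.1], [-74.9, -76.5], [-68.3, 87.4], [88.6, 72.8]] win [58.1 -0.1] [60.6 -1.5]
key [array([-6.1, -9.1]), array([ -9.9, -14.9])] [np.float64(-123.8351198224514), np.float64(-123.60123693124208)]
tip proj [297.23929168 167.72471087] [314.9150853  162.42774622] seat [298.62190536 163.41467817] [320.25540482 171.89976805]
40.0 [301.45704379 169.62301131] [317.2460895  171.52085902]
50.0 [302.20005284 168.99566855] [317.94542436 171.41923584]
59.99999999999999 [302.81883592 168.24945009] [318.65162321 171.21796761]
70.0 [303.29449576 167.40675224] [319.34286131 170.92315963]
80.0 [303.61239339 166.49294965] [319.99774538 170.5438718 ]
-6 face [[90.8, -72.0], [-72.2, -78.6], [-71.3, 85.6], [86.2, 75.9]] win [58.1  1.9] [60.6  0.6]
key [array([-5.8, -9.5]), array([ -9.5, -15.8])] [np.float64(-121.40516366592503), np.float64(-121.01705491624698)]
tip proj [296.92042797 167.69457833] [314.78438224 162.32186948] seat [298.62190536 163.41467817] [320.25540482 171.89976805]
40.0 [301.18513407 169.72190487] [317.05603095 171.45774562]
50.0 [301.94725802 169.12028935] [317.74866973 171.36882734]
59.99999999999999 [302.58907613 168.39566362] [318.45264713 171.18050639]
70.0 [303.09099269 167.56976603] [319.14621179 170.89847638]
80.0 [303.43757193 166.66745822] [319.80789568 170.53139238]
```

View pics/k1.png

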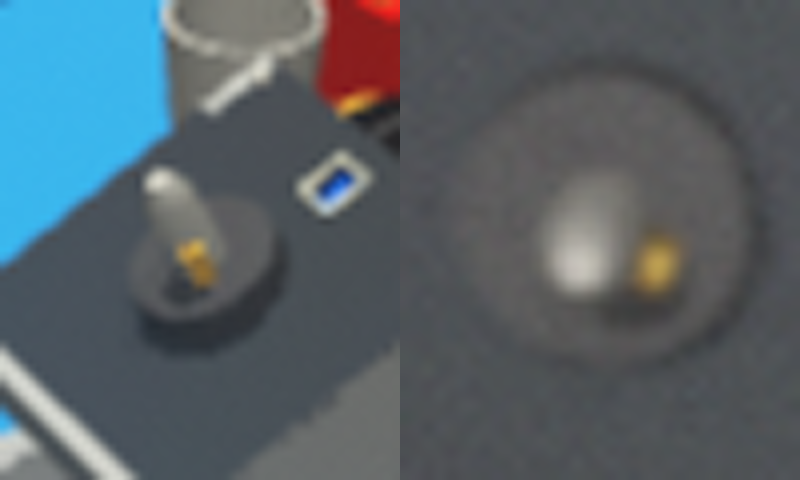

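The side crop puts the shaft tip at (315,163) and the key at (319,171). The top crop puts the shoulder centre at (297.7,163.6) and the key at (302.5,168). The key is about 63° anticlockwise of down-slope, so the dial reads about 1.1 rad.

```bash
cat >> h.py <<'E'
S=np.array([.544,.0475,.1543]); A=np.radians(27); PSI=np.radians(-5)
n=np.array([-np.sin(A)*np.cos(PSI),-np.sin(A)*np.sin(PSI),np.cos(A)])
ex=np.array([np.cos(A)*np.cos(PSI),np.cos(A)*np.sin(PSI),np.sin(A)]); ey=np.cross(n,ex)
def flat(az):  # tool rot, crank arm azimuth az deg, bore upright
    a=np.radians(az); xc=np.array([np.cos(a),np.sin(a),0]); zc=np.array([0,0,1.]); return np.c_[-xc,np.cross(zc,xc),-zc]
def lean(q):   # crank x along key at dial angle q (rad)
    xc=-np.cos(q)*ex-np.sin(q)*ey; return np.c_[-xc,np.cross(n,xc),-n]
def go(pos,Rt):
    s=get_state(); Rm=R.from_rotvec(s['tool_rot']).as_matrix()
    print('xyz',np.round(Rm.T@(np.array(pos)-s['position'])*1000,1).tolist(),'dr',np.round(R.from_matrix(Rm.T@Rt).as_rotvec(),3).tolist())
E
python3 - <<'E'
from h import *
import bench; print([x for x in dir(bench) if x[0]!='_'], getattr(bench,'nose_length',None))
go([.52,.2,.30],flat(-36)); go([.48,-.317,.13],flat(-36)); go([.48,-.317,.032],flat(-36))
E
```

```text
['MotionError', 'calibration', 'close_job', 'get_image', 'get_state', 'nose_length'] 0.017
xyz [-382.1, -244.2, -61.0] dr [-0.002, 0.0, 0.181]
xyz [-569.8, -727.3, 109.9] dr [-0.002, 0.0, 0.181]
xyz [-569.8, -727.2, 207.9] dr [-0.002, 0.0, 0.181]
```

Call:
send_rows(
  xyz=[
    [-382,-244,-61],
    [-382,-244,-61],
    [-382,-244,-61],
    [-382,-244,-61],
    [-382,-244,-61],
    [-382,-244,-61],
    [-382,-244,-61],
    [-382,-244,-61],
    [-382,-244,-61],
    [-382,-244,-61],
  ],
  dr=[
    [0,0,0.18],
    [0,0,0.18],
    [0,0,0.18],
    [0,0,0.18],
    [0,0,0.18],
    [0,0,0.18],
    [0,0,0.18],
    [0,0,0.18],
    [0,0,0.18],
    [0,0,0.18],
  ],
  jaw=87,
)

```text
time: 0.93
position: [0.4994, 0.2328, 0.2952]
tool_rot: [-0.97, -2.988, 0.0]
ft_force: [1.2, -0.1, -0.3]
grip_width: 1.001
grip_force: 0.0
```

Run:
```python
from h import *
go([.48,-.317,.13],flat(-36))
```

```text
xyz [-307.3, -456.4, 165.2] dr [-0.0, -0.0, 0.001]
```

Call:
send_rows(
  xyz=[
    [-200,-297,0],
    [-200,-297,0],
    [-200,-297,0],
    [-200,-297,0],
    [-200,-297,0],
    [-200,-297,0],
    [-200,-297,0],
    [-200,-297,0],
    [-200,-297,0],
    [-307,-456,80],
  ],
  dr=[
    [0,0,0],
    [0,0,0],
    [0,0,0],
    [0,0,0],
    [0,0,0],
    [0,0,0],
    [0,0,0],
    [0,0,0],
    [0,0,0],
    [0,0,0],
  ],
)

```text
time: 1.77
position: [0.4864, -0.1616, 0.2814]
tool_rot: [0.966, 2.984, 0.005]
ft_force: [1.6, 1.4, -0.1]
grip_width: 0.998
grip_force: 0.0
```

Run:
```python
from h import *
go([.48,-.317,.13],flat(-36))
```

```text
xyz [-85.3, -130.3, 151.1] dr [0.004, 0.004, 0.002]
```

Call:
send_rows(
  xyz=[
    [-85,-130,151],
    [-85,-130,151],
    [-85,-130,151],
    [-85,-130,151],
    [-85,-130,151],
    [-85,-130,151],
    [-85,-130,151],
    [-85,-130,151],
    [-85,-130,151],
    [-85,-130,151],
  ],
  dr=[
    [0,0,0],
    [0,0,0],
    [0,0,0],
    [0,0,0],
    [0,0,0],
    [0,0,0],
    [0,0,0],
    [0,0,0],
    [0,0,0],
    [0,0,0],
  ],
)

```text
time: 2.6
position: [0.4792, -0.3151, 0.1297]
tool_rot: [0.965, 2.987, 0.002]
ft_force: [-0.1, 0.6, -0.2]
grip_width: 1.002
grip_force: 0.0
```

Run:
```python
from h import *
go([.48,-.317,.13],flat(-36));go([.48,-.317,.030],flat(-36));save('side','s1.png',(330,200,460,310),6)
```

```text
xyz [-1.8, -1.0, -0.3] dr [0.002, 0.002, 0.003]
xyz [-1.5, -1.2, 99.7] dr [0.002, 0.002, 0.003]
```

View pics/s1.png

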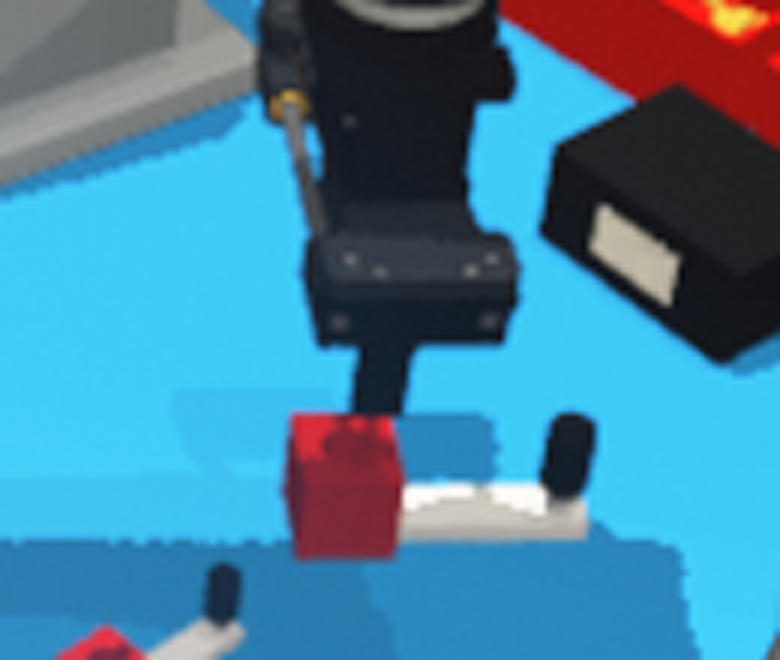

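The gripper is above the middle crank, at crop (380,400) with the hub at (345,480), and it is aligned with the plain faces.

Call:
send_rows(
  xyz=[
    [-2,-1,40],
    [-2,-1,80],
    [-2,-1,99.7],
    [-2,-1,99.7],
    [-2,-1,99.7],
    [-2,-1,99.7],
    [-2,-1,99.7],
    [-2,-1,99.7],
    [-2,-1,99.7],
    [-2,-1,99.7],
  ],
  dr=[
    [0,0,0],
    [0,0,0],
    [0,0,0],
    [0,0,0],
    [0,0,0],
    [0,0,0],
    [0,0,0],
    [0,0,0],
    [0,0,0],
    [0,0,0],
  ],
)

```text
time: 3.48
position: [0.4791, -0.3187, 0.0293]
tool_rot: [0.969, 2.987, 0.0]
ft_force: [-0.1, 0.1, 0.1]
grip_width: 1.0
grip_force: 0.0
```

Call:
send_rows(
  xyz=[
    [0,0,0],
    [0,0,0],
    [0,0,0],
    [0,0,0],
    [0,0,0],
    [0,0,0],
    [0,0,0],
    [0,0,0],
    [0,0,0],
    [0,0,0],
  ],
  dr=[
    [0,0,0],
    [0,0,0],
    [0,0,0],
    [0,0,0],
    [0,0,0],
    [0,0,0],
    [0,0,0],
    [0,0,0],
    [0,0,0],
    [0,0,0],
  ],
  jaw=30,
  grip_force=40,
)

```text
time: 4.32
position: [0.4786, -0.3182, 0.0283]
tool_rot: [-0.97, -2.988, -0.001]
ft_force: [1.3, 0.9, -0.7]
grip_width: 0.502
grip_force: 39.9
```

Run:
```python
from h import *
go([.48,-.317,.030],flat(-36));save('side','s2.png');save('top','t2.png')
# arm direction from white arm in side, plus hub top corners
im=cv2.imread('raw_top.png');cv2.imwrite('pics/c2.png',np.hstack([cv2.resize(im[150:225,415:490],(400,400),interpolation=2),cv2.resize(cv2.imread('raw_side.png')[250:310,375:435],(400,400),interpolation=2)]))
```

```text
xyz [-0.5, 1.8, -1.7] dr [0.0, -0.0, 0.001]
```

View pics/c2.png

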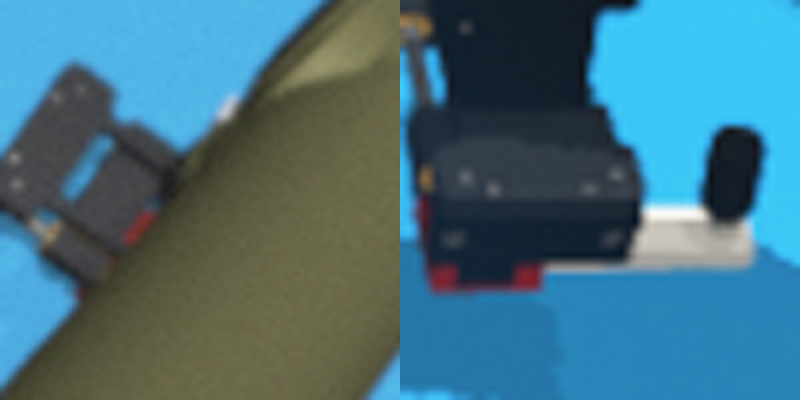

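The crank is gripped at 43.7 mm, square and centred between the fingers: the finger spans columns 458–515 and the hub 430–542 in the crop. I'll lift it.

Call:
send_rows(
  xyz=[
    [0,0,-40],
    [0,0,-80],
    [0,0,-120],
    [0,0,-160],
    [0,0,-200],
    [0,0,-230],
    [0,0,-240],
    [0,0,-240],
    [0,0,-240],
    [0,0,-240],
  ],
  dr=[
    [0,0,0],
    [0,0,0],
    [0,0,0],
    [0,0,0],
    [0,0,0],
    [0,0,0],
    [0,0,0],
    [0,0,0],
    [0,0,0],
    [0,0,0],
  ],
)

```text
time: 5.25
position: [0.4774, -0.3177, 0.2656]
tool_rot: [-0.969, -2.984, -0.001]
ft_force: [-0.5, -0.4, -3.3]
grip_width: 0.498
grip_force: 39.9
```

Run:
```python
from h import *
s=get_state();print(s['ft_force'],s['torque'],s['joint_positions'])
go(S+n*.14,lean(1.1)); print(S+n*.14)
```

```text
[-0.47111459 -0.44559862 -3.3106149 ] [ 0.00926042  0.03932349 -0.0455685 ] [-0.13441068  0.17640165  0.76877495  1.62906221 -0.12342722  1.39076694
  1.59232296]
xyz [215.1, 302.0, -12.8] dr [-0.502, -0.146, 1.47]
[0.48068319 0.0530395  0.27904091]
```

Call:
send_rows(
  xyz=[
    [20,30,-12],
    [40,60,-12],
    [60,90,-13],
    [80,120,-13],
    [100,150,-13],
    [125,180,-13],
    [150,210,-13],
    [175,240,-13],
    [195,270,-13],
    [215,302,-13],
  ],
  dr=[
    [-0.502,-0.146,1.47],
    [-0.502,-0.146,1.47],
    [-0.502,-0.146,1.47],
    [-0.502,-0.146,1.47],
    [-0.502,-0.146,1.47],
    [-0.502,-0.146,1.47],
    [-0.502,-0.146,1.47],
    [-0.502,-0.146,1.47],
    [-0.502,-0.146,1.47],
    [-0.502,-0.146,1.47],
  ],
)

```text
time: 6.08
position: [0.4805, 0.0144, 0.2804]
tool_rot: [2.112, 2.029, 0.405]
ft_force: [-0.5, -0.2, -1.2]
grip_width: 0.499
grip_force: 39.9
```

Run:
```python
from h import *
go(S+n*.14,lean(1.1)); print(get_state()['joint_positions'])
```

```text
xyz [38.4, -2.2, 3.5] dr [-0.167, -0.049, 0.497]
[-0.01045061 -0.30033789 -0.03863152  2.03424821 -0.05752399  1.07975773
 -0.07049293]
```

Run:
```python
from h import *
go(S+n*.095,lean(1.1))
```

```text
xyz [34.5, 4.5, 47.8] dr [-0.167, -0.049, 0.497]
```

Call:
send_rows(
  xyz=[
    [15,2,25],
    [34.5,4.5,47.8],
    [34.5,4.5,47.8],
    [34.5,4.5,47.8],
    [34.5,4.5,47.8],
    [34.5,4.5,47.8],
    [34.5,4.5,47.8],
    [34.5,4.5,47.8],
    [34.5,4.5,47.8],
    [34.5,4.5,47.8],
  ],
  dr=[
    [-0.167,-0.049,0.497],
    [-0.167,-0.049,0.497],
    [-0.167,-0.049,0.497],
    [-0.167,-0.049,0.497],
    [-0.167,-0.049,0.497],
    [-0.167,-0.049,0.497],
    [-0.167,-0.049,0.497],
    [-0.167,-0.049,0.497],
    [-0.167,-0.049,0.497],
    [-0.167,-0.049,0.497],
  ],
)

```text
time: 6.92
position: [0.5075, 0.0478, 0.2408]
tool_rot: [2.469, 1.367, 0.56]
ft_force: [0.5, 0.0, -1.9]
grip_width: 0.502
grip_force: 39.9
```

Run:
```python
from h import *
go(S+n*.095,lean(1.1)); s=get_state();print(s['joint_positions'],s['qd'].max())
a=save('side','s3.png');b=save('top','t3.png')
P=S+n*.095
cv2.imwrite('pics/c3.png',np.hstack([cv2.resize(a[130:205,280:355],(400,400),interpolation=2),cv2.resize(b[130:205,265:340],(400,400),interpolation=2)]))
```

```text
xyz [-0.5, -7.4, -1.4] dr [0.002, 0.002, -0.001]
[-0.0665486  -0.30030285 -0.15412493  2.15023546  0.13065615  0.84194645
 -0.84871836] 0.0026623082418517872
```

View pics/c3.png

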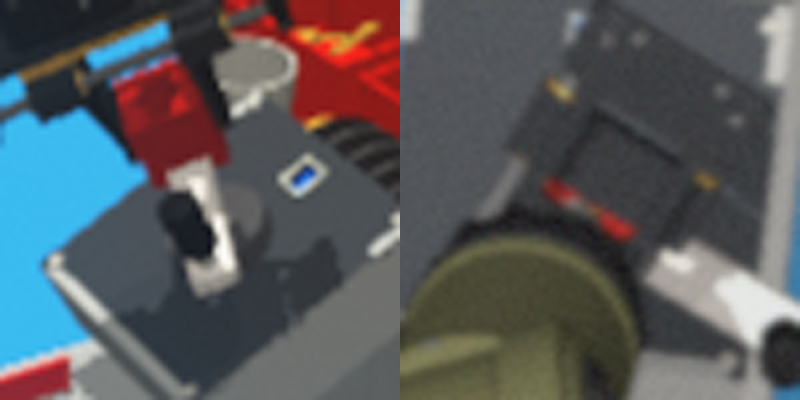

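Run:
```python
from h import *
go(S+n*.080,lean(1.1))
```

```text
xyz [-0.7, -7.6, 13.8] dr [0.003, 0.002, -0.001]
```

Call:
send_rows(
  xyz=[
    [0,-2,4],
    [0,-4,8],
    [-1,-6,12],
    [-1,-7.6,13.8],
    [-1,-7.6,13.8],
    [-1,-7.6,13.8],
    [-1,-7.6,13.8],
    [-1,-7.6,13.8],
    [-1,-7.6,13.8],
    [-1,-7.6,13.8],
  ],
  dr=[
    [0,0,0],
    [0,0,0],
    [0,0,0],
    [0,0,0],
    [0,0,0],
    [0,0,0],
    [0,0,0],
    [0,0,0],
    [0,0,0],
    [0,0,0],
  ],
)

```text
time: 7.85
position: [0.5077, 0.0506, 0.2257]
tool_rot: [2.468, 1.366, 0.562]
ft_force: [0.4, -1.1, -1.6]
grip_width: 0.501
grip_force: 39.9
```

Run:
```python
from h import *
go(S+n*.080,lean(1.1));go(S+n*.070,lean(1.1)); s=get_state();print(s['joint_positions'])
```

```text
xyz [0.1, 0.1, 0.2] dr [0.003, 0.002, -0.001]
xyz [0.1, 0.0, 10.2] dr [0.003, 0.002, -0.001]
[-0.06634706 -0.28764419 -0.16324632  2.17208442  0.13967392  0.80804662
 -0.86680937]
```

Call:
send_rows(
  xyz=[
    [0,0,2],
    [0,0,4],
    [0,0,6],
    [0,0,8],
    [0,0,9],
    [0,0,10],
    [0,0,11],
    [0,0,12],
    [0,0,12],
    [0,0,12],
  ],
  dr=[
    [0,0,0],
    [0,0,0],
    [0,0,0],
    [0,0,0],
    [0,0,0],
    [0,0,0],
    [0,0,0],
    [0,0,0],
    [0,0,0],
    [0,0,0],
  ],
)

```text
time: 8.68
position: [0.5132, 0.0504, 0.215]
tool_rot: [2.468, 1.367, 0.562]
ft_force: [0.2, 1.0, -2.9]
grip_width: 0.501
grip_force: 39.9
```

```bash
cat >> h.py <<'E'
def rep():
    s=get_state(); Rm=R.from_rotvec(s['tool_rot']).as_matrix()
    print('F tool',np.round(Rm.T@s['ft_force'],1),'M tool',np.round(Rm.T@s['torque'],2),'h',np.round((s['position']-S)@n*1000-28.3,1),'q2',s['joint_positions'][1])
E
python3 - <<'E'
from h import *
rep();go(S+n*.060,lean(1.1))
a=save('side','s4.png');b=save('top','t4.png')
cv2.imwrite('pics/c4.png',np.hstack([cv2.resize(a[130:205,280:355],(400,400),interpolation=2),cv2.resize(b[130:205,265:340],(400,400),interpolation=2)]))
E
```

```text
F tool [ 0.3 -1.6  2.6] M tool [ 0.72 -0.22 -0.03] h 39.8 q2 -0.26534345044838276
xyz [-0.2, 0.1, 8.1] dr [0.003, 0.001, -0.001]
```

View pics/c4.png

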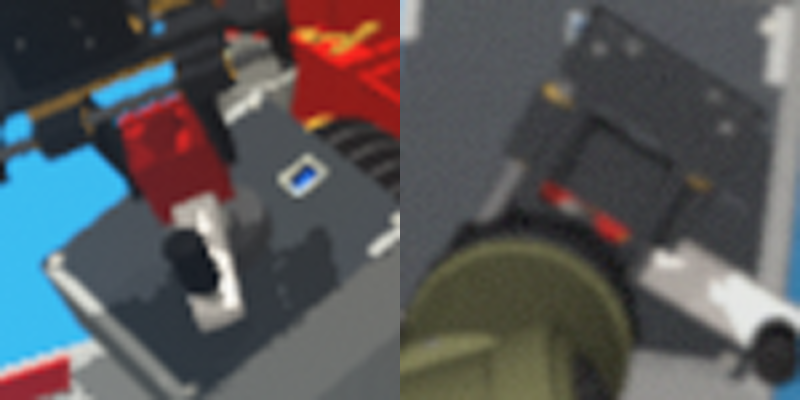

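The tip is inside the bore (underside 5 mm past the tip) with no significant force, so I'll continue.

Call:
send_rows(
  xyz=[
    [0,0,1],
    [0,0,2],
    [0,0,3],
    [0,0,4],
    [0,0,5],
    [0,0,6],
    [0,0,7],
    [0,0,8],
    [0,0,8],
    [0,0,8],
  ],
  dr=[
    [0,0,0],
    [0,0,0],
    [0,0,0],
    [0,0,0],
    [0,0,0],
    [0,0,0],
    [0,0,0],
    [0,0,0],
    [0,0,0],
    [0,0,0],
  ],
)

```text
time: 9.62
position: [0.5176, 0.0529, 0.2085]
tool_rot: [2.467, 1.37, 0.568]
ft_force: [1.5, 9.5, -0.6]
grip_width: 0.502
grip_force: 39.9
```

Run:
```python
from h import *
rep();go(S+n*.060,lean(1.1))
```

```text
F tool [ 8.7 -4.   0.8] M tool [1.45 1.55 0.01] h 32.2 q2 -0.2500455509870041
xyz [-3.1, 0.7, 0.5] dr [0.003, -0.003, 0.001]
```

Call:
send_rows(
  xyz=[
    [1,-0.3,0],
    [2,-0.6,0],
    [3,-1,0],
    [4,-1.2,0],
    [4,-1.2,0],
    [4,-1.2,1],
    [4,-1.2,2],
    [4,-1.2,3],
    [4,-1.2,4],
    [4,-1.2,4],
  ],
  dr=[
    [0,0,0],
    [0,0,0],
    [0,0,0],
    [0,0,0],
    [0,0,0],
    [0,0,0],
    [0,0,0],
    [0,0,0],
    [0,0,0],
    [0,0,0],
  ],
)

```text
time: 10.45
position: [0.5195, 0.0534, 0.2042]
tool_rot: [2.468, 1.366, 0.561]
ft_force: [0.9, 1.3, -1.1]
grip_width: 0.5
grip_force: 39.9
```

Run:
```python
from h import *
rep();go(S+n*.056,lean(1.1))
```

```text
F tool [ 1.4 -0.4  1.3] M tool [ 0.62  0.13 -0.04] h 27.4 q2 -0.2381472783255989
xyz [-3.6, 1.3, -0.2] dr [0.003, 0.002, -0.001]
```

Call:
send_rows(
  xyz=[
    [0,0,1],
    [0,0,2],
    [0,0,3],
    [0,0,4],
    [0,0,5],
    [0,0,6],
    [0,0,7],
    [0,0,8],
    [0,0,8],
    [0,0,8],
  ],
  dr=[
    [0,0,0],
    [0,0,0],
    [0,0,0],
    [0,0,0],
    [0,0,0],
    [0,0,0],
    [0,0,0],
    [0,0,0],
    [0,0,0],
    [0,0,0],
  ],
)

```text
time: 11.28
position: [0.523, 0.0532, 0.197]
tool_rot: [2.468, 1.367, 0.561]
ft_force: [1.4, 1.5, -1.9]
grip_width: 0.5
grip_force: 39.9
```

Run:
```python
from h import *
rep();go(S+n*.048,lean(1.1))
```

```text
F tool [ 1.5 -0.5  2.2] M tool [ 0.66 -0.   -0.04] h 19.5 q2 -0.222684329748053
xyz [-3.6, 1.4, -0.2] dr [0.003, 0.002, -0.001]
```

Next is key entry: 5 mm further while watching the axial force.

Call:
send_rows(
  xyz=[
    [0,0,0.5],
    [0,0,1],
    [0,0,1.5],
    [0,0,2],
    [0,0,2.5],
    [0,0,3],
    [0,0,3.5],
    [0,0,4],
    [0,0,4.5],
    [0,0,5],
  ],
  dr=[
    [0,0,0],
    [0,0,0],
    [0,0,0],
    [0,0,0],
    [0,0,0],
    [0,0,0],
    [0,0,0],
    [0,0,0],
    [0,0,0],
    [0,0,0],
  ],
)

```text
time: 12.12
position: [0.5253, 0.053, 0.1927]
tool_rot: [2.468, 1.367, 0.561]
ft_force: [0.7, 0.4, -2.6]
grip_width: 0.502
grip_force: 39.9
```

Run:
```python
from h import *
rep();go(S+n*.043,lean(1.1))
```

```text
F tool [ 0.2 -0.7  2.6] M tool [ 0.73 -0.19 -0.03] h 14.6 q2 -0.21299978902126385
xyz [-3.7, 1.4, -0.1] dr [0.003, 0.002, -0.001]
```

Call:
send_rows(
  xyz=[
    [0,0,0.5],
    [0,0,1],
    [0,0,1.5],
    [0,0,2],
    [0,0,2.5],
    [0,0,3],
    [0,0,3.5],
    [0,0,4],
    [0,0,5],
    [0,0,6],
  ],
  dr=[
    [0,0,0],
    [0,0,0],
    [0,0,0],
    [0,0,0],
    [0,0,0],
    [0,0,0],
    [0,0,0],
    [0,0,0],
    [0,0,0],
    [0,0,0],
  ],
)

```text
time: 12.95
position: [0.5281, 0.0528, 0.1874]
tool_rot: [2.468, 1.367, 0.561]
ft_force: [-0.9, 0.3, -2.6]
grip_width: 0.506
grip_force: 39.9
```

Run:
```python
from h import *
rep();go(S+n*.037,lean(1.1))
```

```text
F tool [-0.7 -2.   1.9] M tool [ 0.72 -0.32 -0.05] h 8.6 q2 -0.20097342663811268
xyz [-3.7, 1.3, -0.1] dr [0.003, 0.002, -0.001]
```

The key is in the keyway: underside at about 9 mm with no axial force. I'll press it home.

Call:
send_rows(
  xyz=[
    [0,0,1],
    [0,0,2],
    [0,0,3],
    [0,0,4],
    [0,0,5],
    [0,0,6],
    [0,0,7],
    [0,0,8],
    [0,0,9],
    [0,0,10],
  ],
  dr=[
    [0,0,0],
    [0,0,0],
    [0,0,0],
    [0,0,0],
    [0,0,0],
    [0,0,0],
    [0,0,0],
    [0,0,0],
    [0,0,0],
    [0,0,0],
  ],
)

```text
time: 13.78
position: [0.5321, 0.0526, 0.1798]
tool_rot: [2.468, 1.367, 0.56]
ft_force: [-21.2, 1.4, 21.3]
grip_width: 0.504
grip_force: 39.9
```

Run:
```python
from h import *
rep();go(S+n*.027,lean(1.1))
```

```text
F tool [ -4.7  -8.  -28.6] M tool [ 2.02 -1.91 -0.02] h 0.0 q2 -0.18263780414702363
xyz [-3.9, 1.3, 1.3] dr [0.002, 0.003, -0.001]
```

Fully home: height 0.0 mm against the shoulder at 29 N. I'll ease the pressing and turn clockwise.

Call:
send_rows(
  xyz=[
    [0,0,-1],
    [0,0,-1],
    [0,0,-1],
    [0,0,-1],
    [0,0,-1],
    [0,0,-1],
    [0,0,-1],
    [0,0,-1],
    [0,0,-1],
    [0,0,-1],
  ],
  dr=[
    [0,0,0.1],
    [0,0,0.2],
    [0,0,0.3],
    [0,0,0.4],
    [0,0,0.5],
    [0,0,0.6],
    [0,0,0.7],
    [0,0,0.8],
    [0,0,0.9],
    [0,0,1.0],
  ],
)

```text
time: 14.62
position: [0.5331, 0.0501, 0.181]
tool_rot: [3.007, 0.009, 0.725]
ft_force: [-2.7, -6.2, 3.8]
grip_width: 0.506
grip_force: 40.0
```

Run:
```python
from h import *
rep();go(S+n*.0283,lean(0)); print(get_state()['joint_positions'])
a=save('side','s5.png');b=save('top','t5.png')
cv2.imwrite('pics/c5.png',np.hstack([cv2.resize(a[130:205,280:355],(400,400),interpolation=2),cv2.resize(b[110:200,265:355],(400,400),interpolation=2)]))
```

```text
F tool [-0.7  6.4 -4.3] M tool [-1.44 -0.69 -0.22] h 0.5 q2 -0.18407624091241231
xyz [-2.4, 1.4, 0.5] dr [0.006, -0.004, 0.094]
[ 0.07762798 -0.18407624 -0.29244973  2.18318173  0.14683725  0.68716459
 -1.87976106]
```

View pics/c5.png

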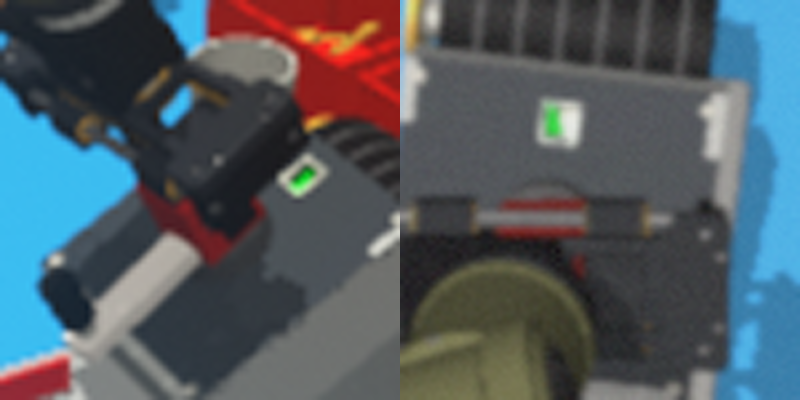

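Turning brings green in from the left: the window is half green at top crop (553,122). About 0.3 rad more clockwise is needed.

Call:
send_rows(
  xyz=[
    [0,0,0],
    [0,0,0],
    [0,0,0],
    [0,0,0],
    [0,0,0],
    [0,0,0],
    [0,0,0],
    [0,0,0],
    [0,0,0],
    [0,0,0],
  ],
  dr=[
    [0,0,0.05],
    [0,0,0.1],
    [0,0,0.15],
    [0,0,0.2],
    [0,0,0.25],
    [0,0,0.28],
    [0,0,0.28],
    [0,0,0.28],
    [0,0,0.28],
    [0,0,0.28],
  ],
)

```text
time: 15.55
position: [0.5327, 0.0495, 0.1805]
tool_rot: [-3.011, 0.409, -0.734]
ft_force: [-3.3, -5.9, 3.8]
grip_width: 0.502
grip_force: 39.9
```

```bash
cat >> h.py <<'E'
def win():
    # local (ex,ey) extents of green and white seen at the window, mm from the window's middle
    for nm,b in(('top',(285,125,315,150)),('side',(325,150,350,175))):
        im=get_image(nm)[:,:,::-1].copy();x0,y0,x1,y1=b;h=cv2.cvtColor(im,cv2.COLOR_BGR2HSV)[y0:y1,x0:x1].astype(int)
        for k,m in(('green',(h[...,0]>45)&(h[...,0]<80)&(h[...,1]>110)),('all',((h[...,0]>45)&(h[...,0]<80)&(h[...,1]>110))|((h[...,2]>150)&(h[...,1]<90)))):
            v,u=np.nonzero(m)
            if not len(u): print(nm,k,0); continue
            L=[]
            for a,c in zip(u+x0,v+y0):
                o,w=ray(nm,a,c);F=S-.016*n;q=o+w*((F-o)@n)/(w@n);L.append([(q-F)@ex,(q-F)@ey])
            L=np.array(L)*1000;print(nm,k,len(u),'mean',L.mean(0).round(1),'min',L.min(0).round(1),'max',L.max(0).round(1))
E
python3 - <<'E'
from h import *
rep();go(S+n*.0283,lean(0)); win()
E
```

```text
F tool [ 0.4  6.3 -4.6] M tool [-1.91 -0.38 -0.12] h 0.3 q2 -0.1846321089610295
xyz [-1.5, 1.3, 0.3] dr [0.007, -0.003, -0.181]
top green 36 mean [58.5  0.6] min [52.  -5.6] max [65.9  6.9]
top all 81 mean [58.6  0.3] min [ 48. -10.] max [69.3 11.2]
side green 10 mean [59.9  0.5] min [53.6 -4.7] max [65.3  4.8]
side all 27 mean [60.9  0.4] min [48.6 -9. ] max [71.2 11.5]
```

Green is now centred in the window (−5.6 to 6.9 mm, frame symmetric). I'll press lightly home, then release.

Call:
send_rows(
  xyz=[
    [0,0,0.5],
    [0,0,1],
    [0,0,1],
    [0,0,1],
    [0,0,1],
    [0,0,1],
    [0,0,1],
    [0,0,1],
    [0,0,1],
    [0,0,1],
  ],
  dr=[
    [0,0,0],
    [0,0,0],
    [0,0,0],
    [0,0,0],
    [0,0,0],
    [0,0,0],
    [0,0,0],
    [0,0,0],
    [0,0,0],
    [0,0,0],
  ],
)

```text
time: 16.48
position: [0.5328, 0.0496, 0.1805]
tool_rot: [-3.012, 0.409, -0.734]
ft_force: [-9.6, -7.5, 12.2]
grip_width: 0.502
grip_force: 39.9
```

Call:
send_rows(
  xyz=[
    [0,0,0],
    [0,0,0],
    [0,0,0],
    [0,0,0],
    [0,0,0],
    [0,0,0],
    [0,0,0],
    [0,0,0],
    [0,0,0],
    [0,0,0],
  ],
  dr=[
    [0,0,0],
    [0,0,0],
    [0,0,0],
    [0,0,0],
    [0,0,0],
    [0,0,0],
    [0,0,0],
    [0,0,0],
    [0,0,0],
    [0,0,0],
  ],
  jaw=72,
)

```text
time: 17.32
position: [0.5326, 0.0525, 0.1785]
tool_rot: [-3.009, 0.406, -0.731]
ft_force: [-0.2, 0.2, 0.7]
grip_width: 0.825
grip_force: 0.0
```

Run:
```python
from h import *
rep(); win()
```

```text
F tool [ 0.1 -0.2 -0.7] M tool [-0.17 -0.66 -0.01] h -1.4 q2 -0.18142396163495617
top green 36 mean [58.5  0.6] min [52.  -5.6] max [65.9  6.9]
top all 81 mean [58.6  0.3] min [ 48. -10.] max [69.3 11.2]
side green 10 mean [59.9  0.5] min [53.6 -4.7] max [65.3  4.8]
side all 29 mean [61.   3.4] min [48.6 -9. ] max [71.2 77.8]
```

Call:
send_rows(
  xyz=[
    [0,0,-5],
    [0,0,-10],
    [0,0,-16],
    [0,0,-22],
    [0,0,-28],
    [0,0,-34],
    [0,0,-40],
    [0,0,-45],
    [0,0,-45],
    [0,0,-45],
  ],
  dr=[
    [0,0,0],
    [0,0,0],
    [0,0,0],
    [0,0,0],
    [0,0,0],
    [0,0,0],
    [0,0,0],
    [0,0,0],
    [0,0,0],
    [0,0,0],
  ],
)

```text
time: 18.25
position: [0.5123, 0.0544, 0.2191]
tool_rot: [-3.008, 0.406, -0.732]
ft_force: [-0.6, 0.5, -0.7]
grip_width: 0.828
grip_force: 0.0
```

Run:
```python
from h import *
rep(); p=get_state()['position'];Rm=R.from_rotvec(get_state()['tool_rot']).as_matrix();print(p);go(p+[.07,0,.14],Rm)
```

```text
F tool [-1.  -0.3  0.4] M tool [-0.18 -0.65 -0.03] h 44.1 q2 -0.27254044313342896
[0.51229938 0.05443059 0.21912766]
xyz [122.8, -28.4, -92.8] dr [0.0, 0.0, 0.0]
```

Call:
send_rows(
  xyz=[
    [25,-6,-19],
    [50,-12,-38],
    [75,-18,-57],
    [100,-24,-76],
    [123,-28,-93],
    [123,-28,-93],
    [123,-28,-93],
    [123,-28,-93],
    [123,-28,-93],
    [123,-28,-93],
  ],
  dr=[
    [0,0,0],
    [0,0,0],
    [0,0,0],
    [0,0,0],
    [0,0,0],
    [0,0,0],
    [0,0,0],
    [0,0,0],
    [0,0,0],
    [0,0,0],
  ],
)

```text
time: 19.08
position: [0.5814, 0.0539, 0.3571]
tool_rot: [-3.01, 0.406, -0.727]
ft_force: [0.6, 0.8, -0.7]
grip_width: 0.827
grip_force: 0.0
```

Run:
```python
from h import *
win();rep()
a=save('side','s6.png');b=save('top','t6.png')
cv2.imwrite('pics/c6.png',np.hstack([cv2.resize(a[130:220,270:360],(400,400),interpolation=2),cv2.resize(b[115:215,250:350],(400,400),interpolation=2)]))
```

```text
top green 0
top all 0
side green 10 mean [59.9  0.5] min [53.6 -4.7] max [65.3  4.8]
side all 12 mean [60.8  6.3] min [53.6 -8. ] max [70.2 77.8]
F tool [-0.9  0.6  0.1] M tool [-0.09 -0.65 -0.03] h 136.2 q2 -0.17655987205004023
```

View pics/c6.png

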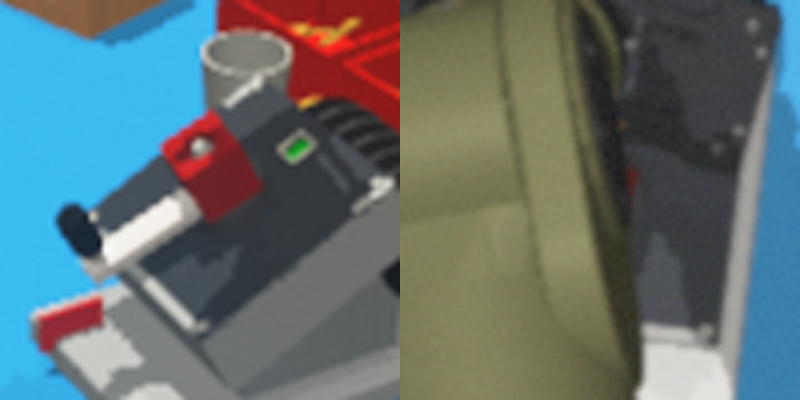

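The crank sits home with the shaft tip flush in the bore at side crop (200,147). Green fills the window at (295,148), and the gripper is clear. I'll hand the job in.

```bash
python3 -c "
from bench import *
print(close_job())"
```

```text
the job is handed in; nothing more can be done
None
```

The job is handed in: the crank is fully home on the shaft with green filling the window, the gripper is clear, the padlock, carton and cup were not touched, and the run took about 19 s. One joint sat right at the edge of its range (−0.3003 against −0.3) partway through, and no pass/fail verdict came back.

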